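# Load spindle units in dot order and lock the fixture

## Task

Load the three black spindle units into the three pockets of the fixture plate in dot order - first the pocket with one dot, then two dots, then three dots; the units are all alike - lowering each one in gently so that it stands upright and fully home. Then lock the fixture with its orange T-knob: push the knob down and turn it clockwise to its stop, so that it springs back up there, and let go. Leave the grease tub, the ratchet and the hex-key holder where they are.

Things in the scene. Friction and masses are not known exactly. Their poses are not given: they have to be found in the camera images.
- unit1: one of three identical black spindle units, 84 mm tall, 0.25 to 0.45 kg, standing upright: foot 48 mm across and 28 mm high, waist 34 mm across from 28 to 36 mm, black body 42 mm across from 36 to 62 mm (grip here), aluminium collar 28 mm across from 62 to 70 mm, brass spindle 12 mm across from 70 to 84 mm. Origin: centre of the underside, z up
- unit2: one of three identical black spindle units, 84 mm tall, 0.25 to 0.45 kg, standing upright: foot 48 mm across and 28 mm high, waist 34 mm across from 28 to 36 mm, black body 42 mm across from 36 to 62 mm (grip here), aluminium collar 28 mm across from 62 to 70 mm, brass spindle 12 mm across from 70 to 84 mm. Origin: centre of the underside, z up
- unit3: one of three identical black spindle units, 84 mm tall, 0.25 to 0.45 kg, standing upright: foot 48 mm across and 28 mm high, waist 34 mm across from 28 to 36 mm, black body 42 mm across from 36 to 62 mm (grip here), aluminium collar 28 mm across from 62 to 70 mm, brass spindle 12 mm across from 70 to 84 mm. Origin: centre of the underside, z up
- nest1: blue nest block with 1 white dot (13 mm) on its top; its place on the plate varies. 30 mm high, 66 mm wide (y), from 33 mm to -x to 53 mm to +x of the origin; dots 42 mm to +x. Origin: on the axis of its round pocket, at the block's underside (8 mm above the bench). Pocket: 54 mm across, 3 mm chamfer, open on top, 22 mm deep, floor 8 mm above the origin
- nest2: blue nest block with 2 white dots (13 mm) in a row on its top; its place on the plate varies. 30 mm high, 66 mm wide (y), from 33 mm to -x to 53 mm to +x of the origin; dots 42 mm to +x. Origin: on the axis of its round pocket, at the block's underside (8 mm above the bench). Pocket: 54 mm across, 3 mm chamfer, open on top, 22 mm deep, floor 8 mm above the origin
- nest3: blue nest block with 3 white dots (13 mm) in a row on its top; its place on the plate varies. 30 mm high, 66 mm wide (y), from 33 mm to -x to 53 mm to +x of the origin; dots 42 mm to +x. Origin: on the axis of its round pocket, at the block's underside (8 mm above the bench). Pocket: 54 mm across, 3 mm chamfer, open on top, 22 mm deep, floor 8 mm above the origin
- plate: aluminium fixture plate fixed on the bench, 180 mm (x) by 280 mm (y), 8 mm thick; origin at the centre of its underside. The three nests stand on it in a row along its y, 90 mm apart, 30 mm to +x of its centre, all turned like the plate; the lock knob is 55 mm to -x of its centre
- knob_grip (a point): centre of the orange T-bar of the lock knob: bar 50 mm long (along this frame's x), 14 mm thick (its y), 26 mm high (z up, 13 mm above and below this point); turns and sinks with the knob. Knob up: 51 mm above the bench. Below the bar: steel stem 18 mm across, then a round housing 52 mm across, top 24 mm above the bench. The bar's start direction varies
- knob_press (a joint): how far the knob is pushed down, 0 (up) to 0.008 m (fully down); a spring pushes it up with 4 to 8 N
- knob_turn (a joint): turn of the knob, clockwise from above, 0 (unlocked, as at the start) to 1.3 rad (stop). A lug inside blocks turning beyond about 0.2 rad unless the knob is pushed down more than 6 mm; beyond about 1.05 rad the knob can spring back up, and is then locked
- tub: bystander: amber grease tub with white lid, 80 mm across, 63 mm high; origin at the centre of its underside
- ratchet: bystander: ratchet wrench with orange grip, lying along its x, from 90 mm behind to 92 mm ahead of its origin, 34 mm wide, 20 mm high; origin on the bench below the joint of grip and shaft
- hexkeys: bystander: blue hex-key holder 50 mm by 75 mm, 24 mm high, with steel keys sticking out 30 mm to -y; origin at the centre of its underside

How it is judged:
By the outcome, as a careful person would: the job done as asked, in the order asked, and still so for the second after the job is handed in, with the robot touching nothing.
It also fails if it takes over 72 s, if anything falls off the work surface, if the arm or the gripper's body presses on something with over 40 N, if the wrist force passes 120 N, or if a joint passes its speed limit or range.

## Robot

A 7-joint arm with a two-finger parallel gripper is mounted at the origin on the work surface. World frame = base frame: x ahead of the robot, y to its left, z up, the work surface at z = 0. Lengths are in m, angles in rad, forces in N, time in s.
With the tool pointing down it reaches from about 0.425 to 0.925 m from the base axis. Payload 6.8 kg.
Tool frame: the origin (TCP) lies at the very end of the fingers, on their centre line; the grasp point (between the pads) lies 19 mm behind it (r.tcp_to_grasp is the distance from the TCP to the grasp point, in m); z points along the fingers, y is the line along which they close (so a half turn about z gives the same grasp; the last joint's range is limited). The gripper opens to 85 mm and grips with 20 to 120 N. Pads are 22 mm wide; open, the fingers measure 114 mm over their backs; the gripper's body (76 mm by 85 mm) begins 54 mm behind the grasp point. The pads swing forward as they close: fully open they stand 13 mm farther back than shut.
Start: joints at [1.127, 0.477, 0.022, 1.555, -0.011, 1.109, -0.083], TCP at [0.222, -0.637, 0.231] pointing down, gripper open.
Joint ranges: [-2.96, 2.96], [-0.34, 2.1], [-1.41, 1.46], [0.24, 2.44], [-1.37, 4.51], [0.17, 1.92], [-2.96, 2.96]. Speed limits (rad/s): [2.39, 2.39, 3.14, 3.14, 3.14, 3.14, 3.14].

## Interface

Orientations are given as a rotation vector (axis times angle).
In Python, from bench import r gives the robot as it stands.
- The arm moves only by the tool step_arm, never from a script. Its argument "moves" is a list of rows, each a list of 7 numbers: the shift along the tool's x, y, z in mm, then the turn, a rotation vector about the tool's x, y, z in rad, then the finger opening in mm, from 0 to 85.4. A call has 1 to 8 rows; each row is the pose to reach, as a shift and turn from the pose commanded when the call began, along the tool's axes at that moment; what a row does not reach only later rows make up. A row lasts 1/10 s, in which the tool goes at most 50 mm and 8.59 degrees, less where a joint would pass 70% of its speed; a pose out of reach is approached as far as the arm can. A call with a gripper value outside its range is refused whole. The fingers move at their own pace and stop on an object; "grip_force" is the grip in N (left out, the last holds). Time passes only in rows, so rows that repeat a pose let the fingers close. It gives the time, the measured TCP pose, the force, the opening and the grip force at its end, in the units of the state.
- r.get_obs(): the state, without advancing time (a new reading comes with each control period).
- r.grab_frame(name): name is "side" or "top"; returns a dict with "image" (384x512x3 uint8, red, green, blue), "depth" (384x512 float32, m along the optical axis (not along the pixel's ray), 0 where there is no reading), "mtx" (3x3 intrinsics, pixels), "rvec" (rotation vector, rad) and "tvec" (3), from world to camera coordinates, as OpenCV has them. Camera axes: x right, y down, z forward; pixel columns grow to the right and rows downward; lengths in m; the calibration is good to about 2 mm. A picture is of the moment at which its call begins.
- r.hand_in(): hands the job in; it is judged then, once.
The state is a dict: "clock": time; "joints": joint angles; "qvel": joint speeds; "tau": joint torques, N m; "tcp_pos": TCP position; "orientation": TCP orientation; "contact_force": force on the tool from outside, world axes, zero at the start; "moment": the same for the moment, N m; "grip_width": finger opening in m; "gripper_force": force on a finger pad.
Only numpy, scipy, OpenCV 4.12 (cv2) and the standard library are available. Lean on these libraries where they do the work, as an engineer would, in place of code of your own. Each camera call takes 0.05 s, during which the arm holds its last target. There are 200 camera calls.

## Working session

There is one attempt and no reset: what is moved stays moved. The work goes in short steps, Python scripts to look and compute and a tool call to move; the robot and the scene stay as the last step left them, time stands still between calls to the robot, and variables do not carry over. Pictures are saved under pics/ and viewed, at most 10 in all, crops included, and the job is handed in when it is done.

Besides the shell and the picture viewer there is one more tool, called after "Request:" by a JSON object that holds its "method" and its "body", one argument or row to a line. step_arm: Moves the arm, as the interface text tells. Its arguments: {"type":"object","properties":{"moves":{"type":"array","items":{"type":"array","items":{"type":"number"}}},"grip_force":{"type":"number"}},"required":["moves"]}

```bash
mkdir -p pics; cat > h.py <<'E'
import numpy as np,cv2
from bench import r
def grab(n):
    f=r.grab_frame(n); np.savez('%s.npz'%n,**f); return f
def cloud(f):
    d=f['depth'];v,u=np.mgrid[:384,:512];K=f['mtx']
    p=np.stack([(u-K[0,2])/K[0,0]*d,(v-K[1,2])/K[1,1]*d,d],-1)
    R=cv2.Rodrigues(np.array(f['rvec'],float))[0]
    w=(p-np.array(f['tvec']).ravel())@R; w[d==0]=np.nan; return w
E
python3 - <<'E'
from h import *
for n in('top','side'):
    f=grab(n); cv2.imwrite('pics/%s0.png'%n,cv2.resize(f['image'][:,:,::-1],(800,600)))
    R=cv2.Rodrigues(np.array(f['rvec'],float))[0];print(n,-R.T@np.array(f['tvec']).ravel(),R.round(2).tolist())
o=r.get_obs();print(o['tcp_pos'],o['orientation'],o['contact_force'],r.tcp_to_grasp)
E
```

```text
top [0.47214142 0.04800438 1.31328279] [[-0.03, -1.0, -0.02], [-0.99, 0.03, -0.12], [0.12, 0.01, -0.99]]
side [0.40147013 0.7810038  0.70563894] [[-0.97, -0.26, -0.01], [-0.16, 0.62, -0.77], [0.21, -0.74, -0.64]]
[ 0.22225522 -0.63679008  0.23041061] [-3.09580290e+00 -5.24834200e-01  6.34554509e-04] [-0.00547973 -0.21145382  0.50278479] 0.0187
```

View pics/top0.png

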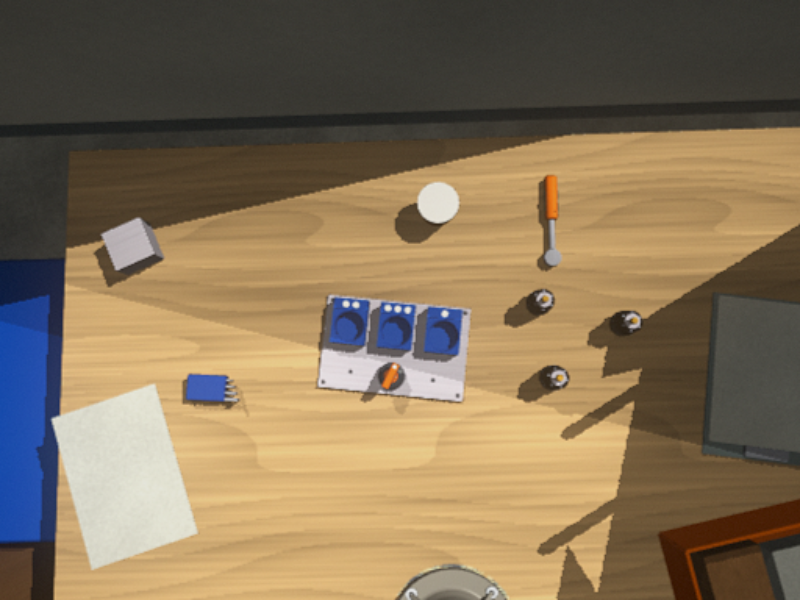

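View pics/side0.png

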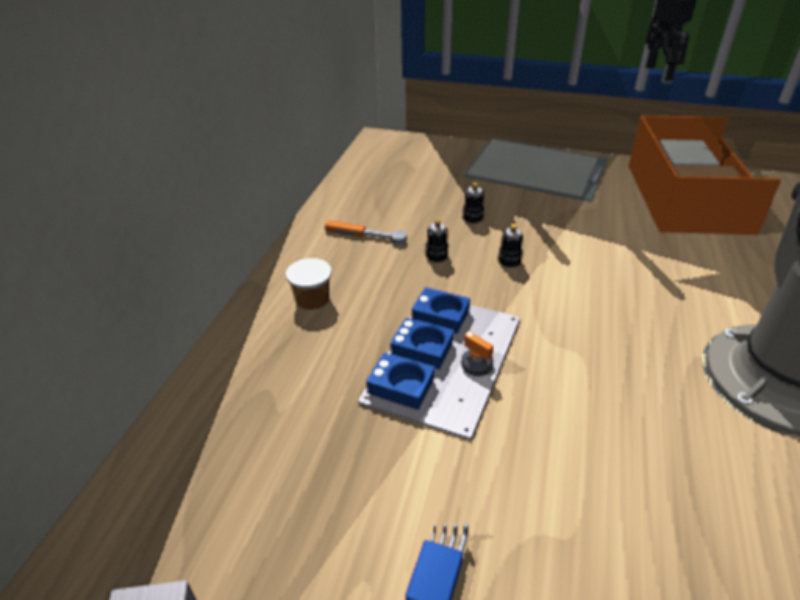

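The top view shows the nests from left to right with two dots (348,325), three dots (395,326) and one dot (443,330). The knob is at (391,376), and the units stand at (542,300), (628,321) and (556,377). The tub, ratchet and hex keys are clear of the paths.

```bash
python3 - <<'E'
from h import *
f=dict(np.load('top.npz')); g=dict(np.load('side.npz'))
W=cloud(f);S=cloud(g);
def hsv(f): return cv2.cvtColor(f['image'],cv2.COLOR_RGB2HSV)
H=hsv(f)
v,u=np.mgrid[:384,:512]
def near(c,rad): return np.hypot(u-c[0]*.64,v-c[1]*.64)<rad
bench=W[300:330,200:300];print('bench z',np.nanmedian(bench[...,2]))
for n,c in (('n2',(348,322)),('n3',(395,326)),('n1',(443,331))):
    m=near(c,28)&(H[...,0]>105)&(H[...,0]<130)&(H[...,1]>120)|near(c,22)&(abs(W[...,2]-.038)<.006)
    m&=abs(W[...,2]-.038)<.006
    m=cv2.morphologyEx(m.astype(np.uint8),cv2.MORPH_OPEN,np.ones((3,3)))
    k,l,st,_=cv2.connectedComponentsWithStats(m); j=1+np.argmax(st[1:,4]); mm=l==j
    p=W[mm][:,:2]; r_=cv2.minAreaRect((p*1000).astype(np.float32)); print(n,mm.sum(),np.median(W[mm][:,2]),r_)
def orange(H): return (H[...,0]>4)&(H[...,0]<17)&(H[...,1]>190)&(H[...,2]>100)
for nm,HH,X in(('top',H,W),('side',hsv(g),S)):
    m=orange(HH)&(X[...,2]>.058)&(X[...,2]<.072)&(np.hypot(X[...,0]-.44,X[...,1]-.05)<.15)
    if m.sum()>5: print('knob',nm,m.sum(),np.median(X[m],0),cv2.minAreaRect((X[m][:,:2]*1000).astype(np.float32)))
for c in ((542,300),(628,321),(556,377)):
    m=near(c,14)&(W[...,2]>.045)
    c0=np.median(W[m][:,:2],0); t=near(c,14)&(W[...,2]>.076)
    print('unit top',m.sum(),c0.round(4),W[t].mean(0).round(4),t.sum(), 'rect',cv2.minAreaRect((W[m][:,:2]*1000).astype(np.float32)))
    for lo,hi in((.05,.064),(.066,.075),(.078,.09)):
        q=(S[...,2]>lo)&(S[...,2]<hi)&(np.hypot(S[...,0]-c0[0],S[...,1]-c0[1])<.035)
        a=(W[...,2]>lo)&(W[...,2]<hi)&near(c,14)
        print('  ',lo,'side',q.sum(),S[q].mean(0).round(4),'top',a.sum(),W[a].mean(0).round(4))
a=f['image'][170:265,195:440];cv2.imwrite('pics/c1.png',cv2.resize(a[:,:,::-1],(784,304),interpolation=cv2.INTER_CUBIC))
E
```

```text
bench z -0.0009822802207713303
n2 241 0.03747898160063098 ((602.62451171875, 173.5633087158203), (65.70158386230469, 42.44619369506836), 82.59049987792969)
n3 227 0.03748719226847966 ((591.2779541015625, 84.11740112304688), (65.67375183105469, 42.55622863769531), 82.3530502319336)
n1 240 0.03733277639799461 ((580.1304931640625, -3.884918212890625), (65.59951782226562, 42.108943939208984), 88.4681625366211)
knob top 58 [0.47096497 0.10161545 0.06314661] ((471.4212341308594, 101.39124298095703), (12.990669250488281, 37.14933395385742), 61.95392608642578)
knob side 25 [0.46727744 0.11333229 0.06066112] ((477.1237487792969, 108.95653533935547), (7.54802131652832, 44.27836990356445), 71.8290786743164)
unit top 169 [ 0.6066 -0.1867] [ 0.6079 -0.1896  0.0819] 17 rect ((608.0914916992188, -189.1387939453125), (39.02088928222656, 39.684242248535156), 41.91106033325195)
   0.05 side 78 [ 0.607  -0.176   0.0582] top 71 [ 0.6075 -0.1864  0.0597]
   0.066 side 39 [ 0.6102 -0.1835  0.0698] top 58 [ 0.6078 -0.1887  0.0697]
   0.078 side 14 [ 0.6096 -0.1856  0.0828] top 15 [ 0.6083 -0.1901  0.0825]
unit top 183 [ 0.5628 -0.3454] [ 0.5634 -0.3491  0.0832] 17 rect ((563.5253295898438, -348.6618957519531), (40.14841079711914, 40.10403823852539), 54.58749771118164)
   0.05 side 64 [ 0.5627 -0.3358  0.0582] top 80 [ 0.5625 -0.345   0.0601]
   0.066 side 35 [ 0.5655 -0.3434  0.0696] top 64 [ 0.563  -0.3484  0.07  ]
   0.078 side 12 [ 0.5649 -0.3459  0.0821] top 16 [ 0.5637 -0.3492  0.0836]
unit top 176 [ 0.4641 -0.2049] [ 0.4637 -0.208   0.0827] 14 rect ((464.1148681640625, -208.3440399169922), (41.360984802246094, 37.1660041809082), 88.47451782226562)
   0.05 side 76 [ 0.4637 -0.1947  0.0586] top 82 [ 0.4643 -0.2044  0.0604]
   0.066 side 41 [ 0.4646 -0.2025  0.0702] top 61 [ 0.4645 -0.2075  0.0697]
   0.078 side 12 [ 0.4648 -0.205   0.0833] top 14 [ 0.4637 -0.208   0.0827]
```

View pics/c1.png

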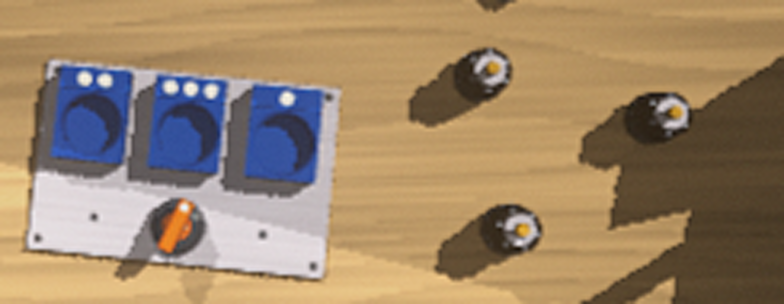

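```bash
cat > fit.py <<'E'
from h import *
from scipy.optimize import minimize
from scipy.special import expit
def planexy(f,z):
    K=f['mtx'];R=cv2.Rodrigues(np.array(f['rvec'],float))[0];t=np.array(f['tvec']).ravel()
    v,u=np.mgrid[:384,:512]; d=np.stack([(u-K[0,2])/K[0,0],(v-K[1,2])/K[1,1],np.ones(u.shape)],-1)@R
    c=-R.T@t; s=(z-c[2])/d[...,2]; return c[:2]+d[...,:2]*s[...,None]
def box(x,y,x0,x1,y0,y1,s): return expit((x-x0)/s)*expit((x1-x)/s)*expit((y-y0)/s)*expit((y1-y)/s)
def loc(P,x,y,a):
    c,s=np.cos(a),np.sin(a);d=P-[x,y];return d[...,0]*c+d[...,1]*s,-d[...,0]*s+d[...,1]*c
def nests(p,P,s=.0008):
    X,Y=loc(P,*p);m=0
    for k in(-.09,0,.09):
        m=m+box(X,Y-k,-.003,.083,-.033,.033,s)*(1-expit((.0285-np.hypot(X-.03,Y-k))/s))
    return m
def bar(p,P,s=.0008):
    X,Y=loc(P,*p);return box(X,Y,-.025,.025,-.007,.007,s)
def fit(fn,p0,P,mask,region):
    q=P[region];t=mask[region].astype(float);best=None
    for da in(-.06,0,.06):
        o=minimize(lambda p:((fn(p,q,.0012)-t)**2).sum(),np.array(p0)+[0,0,da],method='Nelder-Mead',options=dict(xatol=1e-5,fatol=1e-4,maxiter=2000,initial_simplex=np.array(p0)+[0,0,da]+np.array([[0,0,0],[.008,0,0],[0,.008,0],[0,0,.1]])))
        if best is None or o.fun<best.fun:best=o
    return best.x,best.fun,t.sum()
E
python3 - <<'E'
from fit import *
for n in('top','side'):
    f=dict(np.load(n+'.npz'));W=cloud(f);H=cv2.cvtColor(f['image'],cv2.COLOR_RGB2HSV)
    P=planexy(f,.038);reg=np.hypot(P[...,0]-.59,P[...,1]-.084)<.17
    m=(abs(W[...,2]-.038)<.005)&(W[...,0]>.5)
    x,e,c=fit(nests,(.55,.087,.11),P,m,reg);print(n,'plate',x.round(4),e,c)
    ca,sa=np.cos(x[2]),np.sin(x[2])
    for k in(-.09,0,.09): print('  nest',(x[:2]+[ca*.03-sa*k,sa*.03+ca*k]).round(4))
    kx=x[:2]+[-.055*ca,-.055*sa];print('  knob pred',kx.round(4))
    P=planexy(f,.064);reg=np.hypot(*(P-kx).transpose(2,0,1))<.045
    m=(W[...,2]>.052)&reg
    for a0 in(-.3,.2,-.8): print('  knob',fit(bar,(*kx,a0),P,(abs(W[...,2]-.064)<.006)&reg,reg))
E
```

```text
top plate [ 0.5298  0.092  -0.1265] 157.79068889962593 1062.0
  nest [ 0.5482 -0.001 ]
  nest [0.5595 0.0882]
  nest [0.5709 0.1775]
  knob pred [0.4752 0.099 ]
  knob (array([ 0.47564707,  0.09902613, -0.49001601]), np.float64(7.522304316125018), np.float64(83.0))
  knob (array([ 0.47564707,  0.09902614, -0.49001255]), np.float64(7.522304321956425), np.float64(83.0))
  knob (array([ 0.47564699,  0.0990262 , -0.49001367]), np.float64(7.52230431922373), np.float64(83.0))
side plate [ 0.5309  0.0961 -0.1288] 229.00446417744413 1330.0
  nest [0.5491 0.003 ]
  nest [0.5607 0.0923]
  nest [0.5723 0.1815]
  knob pred [0.4764 0.1032]
  knob (array([ 0.47662187,  0.10473149, -0.48355546]), np.float64(17.381466454175328), np.float64(106.0))
  knob (array([ 0.47662182,  0.10473154, -0.4835563 ]), np.float64(17.38146645221863), np.float64(106.0))
  knob (array([ 0.47662181,  0.10473157, -0.48356064]), np.float64(17.381466453551), np.float64(106.0))
```

The nest pockets come out at about n1 (.548,-.001), n3 (.560,.088) and n2 (.571,.1775), and the knob at (.475,.099) with its bar at -0.49 rad. I'll use the top camera for all positions, so they share the same error.

```bash
cat > go.py <<'E'
import sys
from h import *
from scipy.spatial.transform import Rotation as Ro
o=r.get_obs();R=Ro.from_rotvec(o['orientation']);M=R.as_matrix()
psi=np.arctan2(M[1,0],M[0,0])
print('t',o['clock'],'tcp',np.round(o['tcp_pos'],4),'psi',psi.round(4),'tilt',(M[2,:2]).round(4),'F',np.round(o['contact_force'],1),'w',o['grip_width'],'gf',o['gripper_force'],'j',np.round(o['joints'],2))
for a in sys.argv[1:]:
    x,y,z,p=map(float,a.split(','))
    T=Ro.from_euler('z',p)*Ro.from_euler('x',np.pi)
    print(a,'->',(M.T@(np.array([x,y,z])-o['tcp_pos'])*1000).round(1),(R.inv()*T).as_rotvec().round(4))
E
python3 go.py .6078,-.1898,.17,1.444
```

```text
t 0.1 tcp [ 0.2223 -0.6368  0.2304] psi 0.3359 tilt [-0.0001 -0.0017] F [-0.  -0.2  0.5] w 0.08527679881379174 gf 0.0 j [ 1.13  0.48  0.02  1.56 -0.01  1.11 -0.08]
.6078,-.1898,.17,1.444 -> [ 511.3 -294.8   60.8] [-1.6000e-03 -8.0000e-04 -1.1081e+00]
```

Request:
{"method": "step_arm", "body": {
  "moves": [
    [40, -23, 5, 0, 0, -0.14, 62],
    [80, -46, 10, 0, 0, -0.28, 62],
    [120, -69, 20, 0, 0, -0.42, 62],
    [160, -92, 30, 0, 0, -0.55, 62],
    [200, -115, 40, 0, 0, -0.69, 62],
    [240, -138, 50, 0, 0, -0.83, 62],
    [280, -161, 60, 0, 0, -0.97, 62],
    [320, -185, 60, 0, 0, -1.108, 62]
  ],
  "grip_force": 40
}}

```text
clock: 0.9
tcp_pos: [0.4635, -0.3552, 0.1696]
orientation: [-2.35, -2.081, 0.001]
contact_force: [0.7, -0.6, -0.9]
grip_width: 0.0622
gripper_force: 0.0
```

```bash
python3 go.py .6078,-.1898,.1,1.444
```

```text
t 0.9 tcp [ 0.4635 -0.3552  0.1696] psi 1.4492 tilt [ 0.0013 -0.0026] F [ 0.7 -0.6 -0.9] w 0.06220941745516247 gf 0.0 j [ 0.8   0.42 -0.32  1.82  0.16  0.93  0.29]
.6078,-.1898,.1,1.444 -> [181.6 123.4  69.6] [-0.0026 -0.0013  0.0052]
```

Request:
{"method": "step_arm", "body": {
  "moves": [
    [45, 31, 0, 0, 0, 0.005, 62],
    [90, 62, 0, 0, 0, 0.005, 62],
    [135, 93, 0, 0, 0, 0.005, 62],
    [182, 123, 0, 0, 0, 0.005, 62],
    [182, 123, 30, -0.003, -0.001, 0.005, 62],
    [182, 123, 60, -0.003, -0.001, 0.005, 62],
    [182, 123, 60, -0.003, -0.001, 0.005, 62]
  ]
}}

```text
clock: 1.6
tcp_pos: [0.6057, -0.1906, 0.1068]
orientation: [-2.358, -2.07, 0.006]
contact_force: [-0.9, 0.0, -1.0]
grip_width: 0.062
gripper_force: 0.0
```

```bash
python3 go.py .6078,-.1898,.028,1.444; python3 - <<'E'
from h import *
for n in('top','side'):
    f=grab(n)
    R=cv2.Rodrigues(np.array(f['rvec'],float))[0];p=f['mtx']@(R@np.array([.608,-.19,.06])+np.array(f['tvec']).ravel());u,v=(p[:2]/p[2]).astype(int)
    a=f['image'][max(v-45,0):v+45,max(u-60,0):u+60];cv2.imwrite('pics/g1%s.png'%n,cv2.resize(a[:,:,::-1],(480,360),interpolation=cv2.INTER_CUBIC))
cv2.imwrite('pics/g1.png',np.hstack([cv2.resize(cv2.imread('pics/g1%s.png'%n),(400,300)) for n in('top','side')]))
E
```

```text
t 1.6 tcp [ 0.6057 -0.1906  0.1068] psi 1.4408 tilt [ 0.0001 -0.0055] F [-0.9  0.  -1. ] w 0.061992722964296684 gf 0.0 j [ 0.45  0.57 -0.34  1.74  0.23  0.88 -0.12]
.6078,-.1898,.028,1.444 -> [ 1.1  2.5 78.8] [-0.0055 -0.0001 -0.0032]
```

View pics/g1.png

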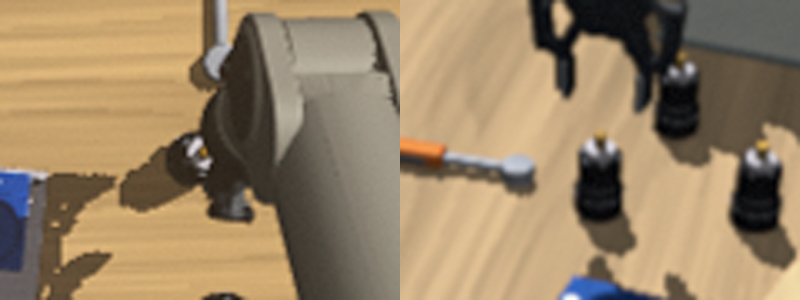

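The side crop shows the open fingers above and straddling the unit, about centred, with the ratchet head clear of them.

Request:
{"method": "step_arm", "body": {
  "moves": [
    [1, 2.5, 25, -0.0055, 0, -0.003, 62],
    [1, 2.5, 50, -0.0055, 0, -0.003, 62],
    [1, 2.5, 65, -0.0055, 0, -0.003, 62],
    [1, 2.5, 76, -0.0055, 0, -0.003, 62],
    [1, 2.5, 78.5, -0.0055, 0, -0.003, 62],
    [1, 2.5, 78.5, -0.0055, 0, -0.003, 62]
  ]
}}

```text
clock: 2.3
tcp_pos: [0.6119, -0.192, 0.0333]
orientation: [2.355, 2.068, 0.008]
contact_force: [-0.4, 0.2, 0.2]
grip_width: 0.0622
gripper_force: 0.0
```

```bash
python3 go.py .6078,-.1898,.028,1.444
```

```text
t 2.3 tcp [ 0.6119 -0.192   0.0333] psi 1.4414 tilt [-0.0011  0.0092] F [-0.4  0.2  0.2] w 0.06222325270143346 gf 0.0 j [ 0.43  0.67 -0.31  1.77  0.28  0.74 -0.15]
.6078,-.1898,.028,1.444 -> [ 1.7 -4.4  5.3] [ 0.0092  0.0011 -0.0026]
```

Request:
{"method": "step_arm", "body": {
  "moves": [
    [0, 0, 0, 0, 0, 0, 62],
    [0, 0, 0, 0, 0, 0, 62],
    [0, 0, 0, 0, 0, 0, 62],
    [0, 0, 0, 0, 0, 0, 62]
  ]
}}

```text
clock: 2.7
tcp_pos: [0.6117, -0.1917, 0.0332]
orientation: [2.354, 2.069, 0.008]
contact_force: [1.2, 0.2, -0.4]
grip_width: 0.062
gripper_force: 0.0
```

```bash
python3 go.py .6078,-.1898,.028,1.444
```

```text
t 2.7 tcp [ 0.6117 -0.1917  0.0332] psi 1.4418 tilt [-0.0011  0.0091] F [ 1.2  0.2 -0.4] w 0.061974550133144034 gf 0.0 j [ 0.43  0.67 -0.31  1.77  0.28  0.74 -0.15]
.6078,-.1898,.028,1.444 -> [ 1.4 -4.2  5.2] [ 0.0091  0.0011 -0.0022]
```

Request:
{"method": "step_arm", "body": {
  "moves": [
    [1.4, -4.2, 4, 0.009, 0.001, -0.002, 62],
    [1.4, -4.2, 4, 0.009, 0.001, -0.002, 62],
    [1.4, -4.2, 4, 0.009, 0.001, -0.002, 62],
    [1.4, -4.2, 4, 0.009, 0.001, -0.002, 62]
  ]
}}

```text
clock: 3.1
tcp_pos: [0.6076, -0.1898, 0.0287]
orientation: [-2.358, -2.076, 0.001]
contact_force: [-0.5, 0.2, -0.3]
grip_width: 0.062
gripper_force: 0.0
```

```bash
python3 go.py .6078,-.1898,.028,1.444
```

```text
t 3.1 tcp [ 0.6076 -0.1898  0.0287] psi 1.4438 tilt [-0.     -0.0005] F [-0.5  0.2 -0.3] w 0.06198198811752992 gf 0.0 j [ 0.43  0.67 -0.31  1.77  0.28  0.74 -0.15]
.6078,-.1898,.028,1.444 -> [-0.   0.2  0.7] [-0.0005  0.     -0.0002]
```

Static corrections land where I asked, so now I'll grip.

Request:
{"method": "step_arm", "body": {
  "moves": [
    [0, 0, 0, 0, 0, 0, 36],
    [0, 0, 0, 0, 0, 0, 36],
    [0, 0, 0, 0, 0, 0, 36],
    [0, 0, 0, 0, 0, 0, 36],
    [0, 0, 0, 0, 0, 0, 36],
    [0, 0, 0, 0, 0, 0, 36]
  ],
  "grip_force": 50
}}

```text
clock: 3.7
tcp_pos: [0.6079, -0.1898, 0.0291]
orientation: [2.358, 2.076, 0.0]
contact_force: [1.7, -0.4, 3.0]
grip_width: 0.0408
gripper_force: 50.5
```

```bash
python3 go.py .6078,-.1898,.15,1.444
```

```text
t 3.7 tcp [ 0.6079 -0.1898  0.0291] psi 1.4438 tilt [-0.0001  0.0003] F [ 1.7 -0.4  3. ] w 0.04078947939086525 gf 50.54963529109955 j [ 0.43  0.67 -0.31  1.77  0.28  0.74 -0.15]
.6078,-.1898,.15,1.444 -> [-0.000e+00 -1.000e-01 -1.209e+02] [ 0.0003  0.0001 -0.0002]
```

Request:
{"method": "step_arm", "body": {
  "moves": [
    [0, 0, -10, 0, 0, 0, 36],
    [0, 0, -30, 0, 0, 0, 36],
    [0, 0, -60, 0, 0, 0, 36],
    [0, 0, -90, 0, 0, 0, 36],
    [0, 0, -115, 0, 0, 0, 36],
    [0, 0, -125, 0, 0, 0, 36],
    [0, 0, -125, 0, 0, 0, 36],
    [0, 0, -125, 0, 0, 0, 36]
  ]
}}

```text
clock: 4.5
tcp_pos: [0.6064, -0.1896, 0.1523]
orientation: [-2.356, -2.074, 0.003]
contact_force: [0.2, 0.3, -4.8]
grip_width: 0.0407
gripper_force: 51.5
```

```bash
python3 go.py .5482,-.001,.15,1.444
```

```text
t 4.5 tcp [ 0.6064 -0.1896  0.1523] psi 1.4438 tilt [ 0.0001 -0.0031] F [ 0.2  0.3 -4.8] w 0.04069607730385366 gf 51.510629653930664 j [ 0.46  0.52 -0.35  1.71  0.21  0.96 -0.1 ]
.5482,-.001,.15,1.444 -> [179.7 -81.6   2.6] [-0.0031 -0.0001 -0.0002]
```

Request:
{"method": "step_arm", "body": {
  "moves": [
    [14, -6, 0, 0, 0, 0, 36],
    [44, -20, 0, 0, 0, 0, 36],
    [80, -36, 0, 0, 0, 0, 36],
    [118, -54, 0, -0.002, 0, 0, 36],
    [150, -68, 1, -0.003, 0, 0, 36],
    [172, -78, 2, -0.003, 0, 0, 36],
    [179.7, -81.6, 2.6, -0.003, 0, 0, 36],
    [179.7, -81.6, 2.6, -0.003, 0, 0, 36]
  ]
}}

```text
clock: 5.3
tcp_pos: [0.5482, 0.0007, 0.1504]
orientation: [2.354, 2.08, 0.001]
contact_force: [0.0, -0.0, -3.8]
grip_width: 0.0405
gripper_force: 51.5
```

Request:
{"method": "step_arm", "body": {
  "moves": [
    [0, 0, 20, 0, 0, 0, 36],
    [0, 0, 45, 0, 0, 0, 36],
    [0, 0, 60, 0, 0, 0, 36],
    [0, 0, 70, 0, 0, 0, 36],
    [0, 0, 75, 0, 0, 0, 36],
    [0, 0, 75, 0, 0, 0, 36],
    [0, 0, 75, 0, 0, 0, 36]
  ]
}}

```text
clock: 6.0
tcp_pos: [0.5503, -0.0012, 0.0769]
orientation: [2.356, 2.074, 0.004]
contact_force: [-0.2, -0.1, -4.5]
grip_width: 0.0406
gripper_force: 51.5
```

```bash
python3 go.py .5482,-.001,.075,1.444; python3 - <<'E'
from h import *
out=[]
for n in('top','side'):
    f=grab(n)
    R=cv2.Rodrigues(np.array(f['rvec'],float))[0];p=f['mtx']@(R@np.array([.548,-.0,.06])+np.array(f['tvec']).ravel());u,v=(p[:2]/p[2]).astype(int)
    a=f['image'][v-45:v+45,u-60:u+60];out.append(cv2.resize(a[:,:,::-1],(400,300),interpolation=cv2.INTER_CUBIC))
cv2.imwrite('pics/g2.png',np.hstack(out))
E
```

```text
t 6.0 tcp [ 0.5503 -0.0012  0.0769] psi 1.4436 tilt [0.0002 0.0037] F [-0.2 -0.1 -4.5] w 0.04057360765609434 gf 51.50136888027191 j [ 0.19  0.5  -0.38  1.96  0.28  0.72 -0.48]
.5482,-.001,.075,1.444 -> [-0.1 -2.1  1.9] [ 0.0037 -0.0002 -0.0004]
```

View pics/g2.png

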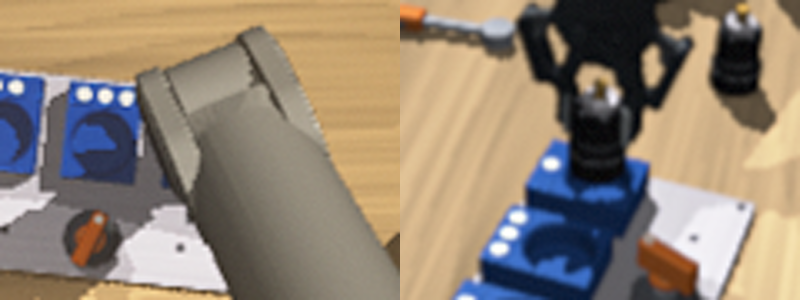

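The unit hangs over the one-dot pocket and looks centred in the side crop. I'll correct the 2 mm residual and then lower it slowly.

Request:
{"method": "step_arm", "body": {
  "moves": [
    [0, -2.1, 3, 0.0037, 0, 0, 36],
    [0, -2.1, 6, 0.0037, 0, 0, 36],
    [0, -2.1, 6, 0.0037, 0, 0, 36],
    [0, -2.1, 10, 0.0037, 0, 0, 36],
    [0, -2.1, 14, 0.0037, 0, 0, 36],
    [0, -2.1, 18, 0.0037, 0, 0, 36],
    [0, -2.1, 18, 0.0037, 0, 0, 36]
  ]
}}

```text
clock: 6.8
tcp_pos: [0.547, -0.001, 0.0574]
orientation: [-2.357, -2.075, 0.003]
contact_force: [-0.6, 0.1, -4.5]
grip_width: 0.0408
gripper_force: 51.5
```

```bash
python3 go.py .5482,-.001,.045,1.444
```

```text
t 6.8 tcp [ 0.547  -0.001   0.0574] psi 1.4438 tilt [-0.0003 -0.0025] F [-0.6  0.1 -4.5] w 0.040783938341542036 gf 51.5023934841156 j [ 0.18  0.53 -0.37  1.98  0.29  0.69 -0.5 ]
.5482,-.001,.045,1.444 -> [ 0.2  1.2 12.4] [-0.0025  0.0003 -0.0002]
```

Request:
{"method": "step_arm", "body": {
  "moves": [
    [0, 0.6, 4, -0.0025, 0, 0, 36],
    [0, 0.6, 7, -0.0025, 0, 0, 36],
    [0, 0.6, 9, -0.0025, 0, 0, 36],
    [0, 0.6, 10.5, -0.0025, 0, 0, 36],
    [0, 0.6, 11.5, -0.0025, 0, 0, 36],
    [0, 0.6, 12, -0.0025, 0, 0, 36],
    [0, 0.6, 12, -0.0025, 0, 0, 36]
  ]
}}

```text
clock: 7.5
tcp_pos: [0.5482, -0.001, 0.0462]
orientation: [2.357, 2.075, 0.001]
contact_force: [0.0, -0.9, -4.3]
grip_width: 0.0408
gripper_force: 51.5
```

```bash
python3 go.py .5482,-.001,.045,1.444
```

```text
t 7.5 tcp [ 0.5482 -0.001   0.0462] psi 1.4438 tilt [-0.      0.0014] F [ 0.  -0.9 -4.3] w 0.04075635132998829 gf 51.50204122066498 j [ 0.17  0.55 -0.36  1.98  0.3   0.67 -0.51]
.5482,-.001,.045,1.444 -> [ 0.  -0.   1.2] [ 0.0014  0.     -0.0002]
```

Request:
{"method": "step_arm", "body": {
  "moves": [
    [0, 0, 0.5, 0.001, 0, 0, 36],
    [0, 0, 1, 0.001, 0, 0, 36],
    [0, 0, 1.4, 0.001, 0, 0, 36],
    [0, 0, 1.4, 0.001, 0, 0, 36]
  ]
}}

```text
clock: 7.9
tcp_pos: [0.5483, -0.001, 0.045]
orientation: [2.358, 2.076, 0.001]
contact_force: [-0.5, -0.5, -0.1]
grip_width: 0.0404
gripper_force: 52.1
```

The weight has come off the gripper, so the unit is on the pocket floor. I'll release it and rise.

Request:
{"method": "step_arm", "body": {
  "moves": [
    [0, 0, 0, 0, 0, 0, 46],
    [0, 0, 0, 0, 0, 0, 60],
    [0, 0, 0, 0, 0, 0, 60],
    [0, 0, 0, 0, 0, 0, 60],
    [0, 0, -15, 0, 0, 0, 60],
    [0, 0, -50, 0, 0, 0, 60],
    [0, 0, -90, 0, 0, 0, 60],
    [0, 0, -110, 0, 0, 0, 60]
  ]
}}

```text
clock: 8.7
tcp_pos: [0.5498, -0.0006, 0.1592]
orientation: [2.355, 2.074, 0.006]
contact_force: [1.4, 0.2, 0.1]
grip_width: 0.0602
gripper_force: 0.0
```

```bash
python3 go.py .5637,-.3492,.155,1.444
```

```text
t 8.7 tcp [ 0.5498 -0.0006  0.1592] psi 1.4441 tilt [0.0009 0.0052] F [1.4 0.2 0.1] w 0.06023316781429075 gf 0.0 j [ 0.23  0.39 -0.43  1.91  0.2   0.88 -0.42]
.5637,-.3492,.155,1.444 -> [-344.1   57.8    4.2] [ 0.0052 -0.0009  0.0001]
```

Request:
{"method": "step_arm", "body": {
  "moves": [
    [-45, 8, 0, 0, 0, 0, 60],
    [-94, 16, 0, 0, 0, 0, 60],
    [-143, 24, 0, 0, 0, 0, 60],
    [-192, 32, 0, 0, 0, 0, 60],
    [-241, 40, 0, 0, 0, 0, 60],
    [-290, 49, 2, 0.002, 0, 0, 60],
    [-330, 56, 4, 0.003, 0, 0, 60],
    [-344, 58, 4, 0.003, 0, 0, 60]
  ]
}}

```text
clock: 9.5
tcp_pos: [0.5605, -0.3558, 0.1515]
orientation: [-2.365, -2.068, 0.006]
contact_force: [-0.3, -0.5, 0.6]
grip_width: 0.0599
gripper_force: 0.0
```

Request:
{"method": "step_arm", "body": {
  "moves": [
    [0, 0, 0, 0, 0, 0, 60],
    [0, 0, 20, 0, 0, 0, 60],
    [0, 0, 40, 0, 0, 0, 60],
    [0, 0, 50, 0, 0, 0, 60],
    [0, 0, 50, 0, 0, 0, 60],
    [0, 0, 50, 0, 0, 0, 60]
  ]
}}

```text
clock: 10.1
tcp_pos: [0.5627, -0.3485, 0.1017]
orientation: [-2.355, -2.077, 0.002]
contact_force: [-0.0, -0.1, 0.3]
grip_width: 0.0602
gripper_force: 0.0
```

```bash
python3 go.py .5637,-.3492,.028,1.444
```

```text
t 10.1 tcp [ 0.5627 -0.3485  0.1017] psi 1.4452 tilt [ 0.0002 -0.0019] F [-0.  -0.1  0.3] w 0.06019415823770485 gf 0.0 j [ 0.67  0.61 -0.3   1.67  0.22  0.89  0.16]
.5637,-.3492,.028,1.444 -> [-0.5  1.2 73.7] [-0.0019 -0.0002  0.0012]
```

Request:
{"method": "step_arm", "body": {
  "moves": [
    [-0.5, 0.8, 25, -0.001, 0, 0.001, 60],
    [-0.5, 0.8, 50, -0.001, 0, 0.001, 60],
    [-0.5, 0.8, 65, -0.001, 0, 0.001, 60],
    [-0.5, 0.8, 71, -0.001, 0, 0.001, 60],
    [-0.5, 0.8, 73, -0.001, 0, 0.001, 60],
    [-0.5, 0.8, 73, -0.001, 0, 0.001, 60],
    [-0.5, 0.8, 73, -0.001, 0, 0.001, 60]
  ]
}}

```text
clock: 10.8
tcp_pos: [0.5633, -0.3505, 0.029]
orientation: [2.359, 2.074, -0.001]
contact_force: [-0.8, 0.3, 0.1]
grip_width: 0.0597
gripper_force: 0.0
```

```bash
python3 go.py .5637,-.3492,.029,1.444
```

```text
t 10.8 tcp [ 0.5633 -0.3505  0.029 ] psi 1.4427 tilt [-0.0007  0.    ] F [-0.8  0.3  0.1] w 0.059652318439826074 gf 0.0 j [ 0.66  0.7  -0.28  1.7   0.26  0.77  0.13]
.5637,-.3492,.029,1.444 -> [ 1.3  0.2 -0. ] [ 0.      0.0007 -0.0013]
```

Request:
{"method": "step_arm", "body": {
  "moves": [
    [1.3, 0.2, 0, 0, 0, -0.001, 60],
    [1.3, 0.2, 0, 0, 0, -0.001, 36],
    [1.3, 0.2, 0, 0, 0, -0.001, 36],
    [1.3, 0.2, 0, 0, 0, -0.001, 36],
    [1.3, 0.2, 0, 0, 0, -0.001, 36],
    [1.3, 0.2, 0, 0, 0, -0.001, 36],
    [1.3, 0.2, 0, 0, 0, -0.001, 36]
  ]
}}

```text
clock: 11.5
tcp_pos: [0.5635, -0.3489, 0.0286]
orientation: [-2.358, -2.076, 0.001]
contact_force: [-0.0, 0.7, 6.3]
grip_width: 0.0409
gripper_force: 50.3
```

Request:
{"method": "step_arm", "body": {
  "moves": [
    [0, 0, -10, 0, 0, 0, 36],
    [0, 0, -30, 0, 0, 0, 36],
    [0, 0, -65, 0, 0, 0, 36],
    [0, 0, -100, 0, 0, 0, 36],
    [0, 0, -130, 0, 0, 0, 36],
    [0, 0, -140, 0, 0, 0, 36],
    [0, 0, -140, 0, 0, 0, 36],
    [0, 0, -140, 0, 0, 0, 36]
  ]
}}

```text
clock: 12.3
tcp_pos: [0.5619, -0.3486, 0.166]
orientation: [-2.355, -2.073, 0.004]
contact_force: [-0.3, 0.4, -2.7]
grip_width: 0.0409
gripper_force: 51.3
```

```bash
python3 go.py .5709,.1775,.17,1.444
```

```text
t 12.3 tcp [ 0.5619 -0.3486  0.166 ] psi 1.4437 tilt [ 0.0008 -0.0045] F [-0.3  0.4 -2.7] w 0.040898547304968 gf 51.267051100730896 j [ 0.68  0.54 -0.32  1.63  0.19  1.01  0.18]
.5709,.1775,.17,1.444 -> [523.  -57.7  -3.3] [-0.0045 -0.0008 -0.0003]
```

Request:
{"method": "step_arm", "body": {
  "moves": [
    [20, -2, -1, 0, 0, 0, 36],
    [60, -7, -3, 0, 0, 0, 36],
    [105, -12, -3, 0, 0, 0, 36],
    [150, -17, -3, 0, 0, 0, 36],
    [195, -22, -3, 0, 0, 0, 36],
    [240, -27, -3, 0, 0, 0, 36],
    [285, -32, -3, 0, 0, 0, 36],
    [330, -37, -3, 0, 0, 0, 36]
  ]
}}

```text
clock: 13.1
tcp_pos: [0.5664, -0.0142, 0.1692]
orientation: [-2.354, -2.075, 0.005]
contact_force: [1.5, 0.3, -2.7]
grip_width: 0.0409
gripper_force: 51.2
```

Request:
{"method": "step_arm", "body": {
  "moves": [
    [45, -5, 0, 0, 0, 0, 36],
    [90, -10, 0, 0, 0, 0, 36],
    [130, -14, 0, 0, 0, 0, 36],
    [160, -18, 0, 0, 0, 0, 36],
    [182, -20, 0, 0, 0, 0, 36],
    [192, -21, 0, 0, 0, 0, 36],
    [193, -21, 0, 0, 0, 0, 36],
    [193, -21, 0, 0, 0, 0, 36]
  ]
}}

```text
clock: 13.9
tcp_pos: [0.5714, 0.1759, 0.1701]
orientation: [-2.358, -2.074, 0.005]
contact_force: [-0.0, -0.3, -2.2]
grip_width: 0.041
gripper_force: 51.2
```

```bash
python3 go.py .5709,.1775,.08,1.444
```

```text
t 13.9 tcp [0.5714 0.1759 0.1701] psi 1.443 tilt [-0.0015 -0.0029] F [-0.  -0.3 -2.2] w 0.04104249860111636 gf 51.210726499557495 j [-0.05  0.46 -0.46  1.78  0.24  0.97 -0.74]
.5709,.1775,.08,1.444 -> [ 1.6 -0.4 90.1] [-0.0029  0.0015 -0.001 ]
```

Request:
{"method": "step_arm", "body": {
  "moves": [
    [1.6, -0.4, 20, -0.001, 0.0015, -0.001, 36],
    [1.6, -0.4, 50, -0.001, 0.0015, -0.001, 36],
    [1.6, -0.4, 75, -0.001, 0.0015, -0.001, 36],
    [1.6, -0.4, 88, -0.001, 0.0015, -0.001, 36],
    [1.6, -0.4, 92, -0.001, 0.0015, -0.001, 36],
    [1.6, -0.4, 92, -0.001, 0.0015, -0.001, 36],
    [1.6, -0.4, 92, -0.001, 0.0015, -0.001, 36]
  ]
}}

```text
clock: 14.6
tcp_pos: [0.5724, 0.179, 0.0801]
orientation: [-2.357, -2.076, -0.004]
contact_force: [0.9, 0.8, -2.8]
grip_width: 0.0408
gripper_force: 51.2
```

```bash
python3 go.py .5709,.1775,.06,1.444
```

```text
t 14.6 tcp [0.5724 0.179  0.0801] psi 1.4443 tilt [0.0024 0.0012] F [ 0.9  0.8 -2.8] w 0.04084774551986889 gf 51.18478238582611 j [-0.09  0.57 -0.42  1.84  0.31  0.8  -0.8 ]
.5709,.1775,.06,1.444 -> [-1.7 -1.4 20.1] [ 0.0012 -0.0024  0.0003]
```

Request:
{"method": "step_arm", "body": {
  "moves": [
    [-1.5, -1.3, 5, 0.001, -0.002, 0, 36],
    [-1.5, -1.3, 10, 0.001, -0.002, 0, 36],
    [-1.5, -1.3, 14, 0.001, -0.002, 0, 36],
    [-1.5, -1.3, 18, 0.001, -0.002, 0, 36],
    [-1.5, -1.3, 22, 0.001, -0.002, 0, 36],
    [-1.5, -1.3, 22, 0.001, -0.002, 0, 36]
  ]
}}

```text
clock: 15.2
tcp_pos: [0.5695, 0.1774, 0.0561]
orientation: [-2.356, -2.076, 0.004]
contact_force: [-0.1, 0.1, -3.7]
grip_width: 0.0406
gripper_force: 51.2
```

```bash
python3 go.py .5709,.1775,.0446,1.444
```

```text
t 15.2 tcp [0.5695 0.1774 0.0561] psi 1.4449 tilt [-0.0011 -0.0028] F [-0.1  0.1 -3.7] w 0.04064199707061697 gf 51.18541896343231 j [-0.1   0.6  -0.41  1.85  0.33  0.76 -0.81]
.5709,.1775,.0446,1.444 -> [ 0.3  1.4 11.5] [-0.0028  0.0011  0.0009]
```

Request:
{"method": "step_arm", "body": {
  "moves": [
    [0, 0.7, 3, -0.002, 0.001, 0, 36],
    [0, 0.7, 6, -0.002, 0.001, 0, 36],
    [0, 0.7, 8, -0.002, 0.001, 0, 36],
    [0, 0.7, 9.5, -0.002, 0.001, 0, 36],
    [0, 0.7, 10.5, -0.002, 0.001, 0, 36],
    [0, 0.7, 10.8, -0.002, 0.001, 0, 36],
    [0, 0.7, 10.8, -0.002, 0.001, 0, 36]
  ]
}}

```text
clock: 15.9
tcp_pos: [0.5707, 0.1775, 0.0461]
orientation: [-2.357, -2.077, -0.001]
contact_force: [-0.1, 0.3, -2.3]
grip_width: 0.0411
gripper_force: 51.2
```

```bash
python3 go.py .5709,.1775,.0446,1.444
```

```text
t 15.9 tcp [0.5707 0.1775 0.0461] psi 1.4449 tilt [0.0005 0.0004] F [-0.1  0.3 -2.3] w 0.04111367480878632 gf 51.18514001369476 j [-0.11  0.61 -0.4   1.86  0.34  0.74 -0.82]
.5709,.1775,.0446,1.444 -> [0.  0.2 1.5] [ 0.0004 -0.0005  0.0009]
```

Request:
{"method": "step_arm", "body": {
  "moves": [
    [0, 0, 0.5, 0, 0, 0, 36],
    [0, 0, 1, 0, 0, 0, 36],
    [0, 0, 1.5, 0, 0, 0, 36],
    [0, 0, 1.7, 0, 0, 0, 36],
    [0, 0, 1.7, 0, 0, 0, 36]
  ]
}}

```text
clock: 16.4
tcp_pos: [0.5707, 0.1775, 0.0446]
orientation: [2.357, 2.077, 0.001]
contact_force: [-0.4, -0.5, -0.5]
grip_width: 0.0408
gripper_force: 51.5
```

Request:
{"method": "step_arm", "body": {
  "moves": [
    [0, 0, 0.4, 0, 0, 0, 36],
    [0, 0, 0.4, 0, 0, 0, 36],
    [0, 0, 0.4, 0, 0, 0, 46],
    [0, 0, 0.4, 0, 0, 0, 60],
    [0, 0, 0.4, 0, 0, 0, 60],
    [0, 0, -15, 0, 0, 0, 60],
    [0, 0, -55, 0, 0, 0, 60],
    [0, 0, -100, 0, 0, 0, 60]
  ]
}}

```text
clock: 17.2
tcp_pos: [0.5697, 0.1772, 0.1453]
orientation: [-2.355, -2.077, 0.003]
contact_force: [0.2, 0.3, 0.7]
grip_width: 0.0603
gripper_force: 0.0
```

```bash
python3 go.py .464,-.208,.15,1.444
```

```text
t 17.2 tcp [0.5697 0.1772 0.1453] psi 1.4452 tilt [-0.0003 -0.0022] F [0.2 0.3 0.7] w 0.060297285809704844 gf 0.0 j [-0.06  0.48 -0.45  1.8   0.26  0.92 -0.75]
.464,-.208,.15,1.444 -> [-395.4  -56.6   -4.5] [-0.0022  0.0003  0.0012]
```

Request:
{"method": "step_arm", "body": {
  "moves": [
    [-30, -4, -5, 0, 0, 0, 60],
    [-75, -11, -5, 0, 0, 0, 60],
    [-123, -18, -5, 0, 0, 0, 60],
    [-171, -25, -5, 0, 0, 0, 60],
    [-219, -32, -5, 0, 0, 0, 60],
    [-267, -39, -5, 0, 0, 0, 60],
    [-315, -46, -5, 0, 0, 0, 60],
    [-355, -51, -5, -0.001, 0, 0, 60]
  ]
}}

```text
clock: 18.0
tcp_pos: [0.4745, -0.1711, 0.1504]
orientation: [2.357, 2.074, 0.002]
contact_force: [0.9, -0.4, -0.1]
grip_width: 0.0595
gripper_force: 0.0
```

Request:
{"method": "step_arm", "body": {
  "moves": [
    [-30, -4, 0, 0, 0, 0, 60],
    [-40.4, -5.6, 0, 0, 0, 0, 60],
    [-40.4, -5.6, 15, 0, 0, 0, 60],
    [-40.4, -5.6, 35, 0, 0, 0, 60],
    [-40.4, -5.6, 45, 0, 0, 0, 60],
    [-40.4, -5.6, 45, 0, 0, 0, 60],
    [-40.4, -5.6, 45, 0, 0, 0, 60]
  ]
}}

```text
clock: 18.7
tcp_pos: [0.4654, -0.2071, 0.1048]
orientation: [2.355, 2.078, 0.003]
contact_force: [0.4, -0.5, 0.7]
grip_width: 0.06
gripper_force: 0.0
```

```bash
python3 go.py .464,-.208,.029,1.444
```

```text
t 18.7 tcp [ 0.4654 -0.2071  0.1048] psi 1.4459 tilt [0.0007 0.0018] F [ 0.4 -0.5  0.7] w 0.05997363002347914 gf 0.0 j [ 0.59  0.4  -0.35  2.04  0.2   0.73 -0.01]
.464,-.208,.029,1.444 -> [-1.1 -1.4 75.8] [ 0.0018 -0.0007  0.0019]
```

Request:
{"method": "step_arm", "body": {
  "moves": [
    [-1, -1, 25, 0.001, 0, 0.002, 60],
    [-1, -1, 50, 0.001, 0, 0.002, 60],
    [-1, -1, 66, 0.001, 0, 0.002, 60],
    [-1, -1, 73, 0.001, 0, 0.002, 60],
    [-1, -1, 75.5, 0.001, 0, 0.002, 60],
    [-1, -1, 75.5, 0.001, 0, 0.002, 60],
    [-1, -1, 75.5, 0.001, 0, 0.002, 60]
  ]
}}

```text
clock: 19.4
tcp_pos: [0.4646, -0.2088, 0.0297]
orientation: [2.358, 2.074, 0.002]
contact_force: [0.4, -0.9, -0.1]
grip_width: 0.0601
gripper_force: 0.0
```

```bash
python3 go.py .464,-.208,.029,1.444
```

```text
t 19.4 tcp [ 0.4646 -0.2088  0.0297] psi 1.4428 tilt [0.    0.002] F [ 0.4 -0.9 -0.1] w 0.060144563784642766 gf 0.0 j [ 0.54  0.52 -0.3   2.08  0.27  0.58 -0.08]
.464,-.208,.029,1.444 -> [ 0.7 -0.7  0.7] [ 0.002  -0.     -0.0012]
```

Request:
{"method": "step_arm", "body": {
  "moves": [
    [0.7, -0.7, 0.7, 0.002, 0, -0.001, 60],
    [0.7, -0.7, 0.7, 0.002, 0, -0.001, 36],
    [0.7, -0.7, 0.7, 0.002, 0, -0.001, 36],
    [0.7, -0.7, 0.7, 0.002, 0, -0.001, 36],
    [0.7, -0.7, 0.7, 0.002, 0, -0.001, 36],
    [0.7, -0.7, 0.7, 0.002, 0, -0.001, 36],
    [0.7, -0.7, 0.7, 0.002, 0, -0.001, 36]
  ]
}}

```text
clock: 20.1
tcp_pos: [0.4634, -0.2078, 0.0286]
orientation: [-2.357, -2.075, 0.001]
contact_force: [-1.1, 0.7, 6.7]
grip_width: 0.0409
gripper_force: 49.9
```

Request:
{"method": "step_arm", "body": {
  "moves": [
    [0, 0, -10, 0, 0, 0, 36],
    [0, 0, -30, 0, 0, 0, 36],
    [0, 0, -65, 0, 0, 0, 36],
    [0, 0, -100, 0, 0, 0, 36],
    [0, 0, -130, 0, 0, 0, 36],
    [0, 0, -140, 0, 0, 0, 36],
    [0, 0, -140, 0, 0, 0, 36],
    [0, 0, -140, 0, 0, 0, 36]
  ]
}}

```text
clock: 20.9
tcp_pos: [0.4623, -0.2076, 0.1667]
orientation: [-2.355, -2.074, 0.003]
contact_force: [-0.7, 0.9, -4.4]
grip_width: 0.0407
gripper_force: 51.6
```

```bash
python3 go.py .5595,.0882,.17,1.444
```

```text
t 20.9 tcp [ 0.4623 -0.2076  0.1667] psi 1.4437 tilt [ 0.0009 -0.004 ] F [-0.7  0.9 -4.4] w 0.040734127400587655 gf 51.55677795410156 j [ 0.62  0.31 -0.38  1.99  0.15  0.87  0.03]
.5595,.0882,.17,1.444 -> [305.8  58.9  -3.3] [-0.004  -0.0009 -0.0003]
```

Request:
{"method": "step_arm", "body": {
  "moves": [
    [15, 3, -3, 0, 0, 0, 36],
    [50, 10, -3, 0, 0, 0, 36],
    [95, 18, -3, 0, 0, 0, 36],
    [142, 27, -3, 0, 0, 0, 36],
    [189, 36, -3, -0.002, 0, 0, 36],
    [236, 45, -3, -0.003, 0, 0, 36],
    [275, 53, -3, -0.003, 0, 0, 36],
    [298, 57.5, -3, -0.003, 0, 0, 36]
  ]
}}

```text
clock: 21.7
tcp_pos: [0.5574, 0.0848, 0.1688]
orientation: [-2.351, -2.079, 0.0]
contact_force: [0.0, -0.6, -3.9]
grip_width: 0.0408
gripper_force: 51.6
```

Request:
{"method": "step_arm", "body": {
  "moves": [
    [7.8, 1.4, 0, 0, 0, 0, 36],
    [7.8, 1.4, 0, 0, 0, 0, 36],
    [7.8, 1.4, 20, 0, 0, 0, 36],
    [7.8, 1.4, 50, 0, 0, 0, 36],
    [7.8, 1.4, 75, 0, 0, 0, 36],
    [7.8, 1.4, 88, 0, 0, 0, 36],
    [7.8, 1.4, 90, 0, 0, 0, 36],
    [7.8, 1.4, 90, 0, 0, 0, 36]
  ]
}}

```text
clock: 22.5
tcp_pos: [0.5608, 0.0872, 0.0811]
orientation: [2.358, 2.074, 0.001]
contact_force: [0.6, 0.2, -3.8]
grip_width: 0.0408
gripper_force: 51.5
```

```bash
python3 go.py .5595,.0882,.06,1.444
```

```text
t 22.5 tcp [0.5608 0.0872 0.0811] psi 1.4428 tilt [0.0001 0.001 ] F [ 0.6  0.2 -3.8] w 0.040778256024361845 gf 51.4557284116745 j [ 0.07  0.53 -0.43  1.92  0.31  0.76 -0.66]
.5595,.0882,.06,1.444 -> [ 0.8 -1.4 21.1] [ 0.001  -0.0001 -0.0012]
```

Request:
{"method": "step_arm", "body": {
  "moves": [
    [0.8, -1.2, 4, 0.001, 0, -0.001, 36],
    [0.8, -1.2, 9, 0.001, 0, -0.001, 36],
    [0.8, -1.2, 14, 0.001, 0, -0.001, 36],
    [0.8, -1.2, 18, 0.001, 0, -0.001, 36],
    [0.8, -1.2, 22, 0.001, 0, -0.001, 36],
    [0.8, -1.2, 23, 0.001, 0, -0.001, 36],
    [0.8, -1.2, 23, 0.001, 0, -0.001, 36]
  ]
}}

```text
clock: 23.2
tcp_pos: [0.5596, 0.089, 0.0578]
orientation: [-2.357, -2.077, -0.0]
contact_force: [0.6, -0.4, -3.9]
grip_width: 0.041
gripper_force: 51.5
```

```bash
python3 go.py .5595,.0882,.0446,1.444
```

```text
t 23.2 tcp [0.5596 0.089  0.0578] psi 1.4448 tilt [ 0.0004 -0.    ] F [ 0.6 -0.4 -3.9] w 0.04097040630317429 gf 51.45671904087067 j [ 0.06  0.56 -0.42  1.93  0.33  0.72 -0.68]
.5595,.0882,.0446,1.444 -> [-0.8  0.  13.2] [-0.     -0.0004  0.0008]
```

Request:
{"method": "step_arm", "body": {
  "moves": [
    [-0.8, 0, 4, 0, 0, 0, 36],
    [-0.8, 0, 7, 0, 0, 0, 36],
    [-0.8, 0, 9, 0, 0, 0, 36],
    [-0.8, 0, 10.5, 0, 0, 0, 36],
    [-0.8, 0, 11.7, 0, 0, 0, 36],
    [-0.8, 0, 12.3, 0, 0, 0, 36],
    [-0.8, 0, 12.8, 0, 0, 0, 36],
    [-0.8, 0, 12.8, 0, 0, 0, 36]
  ]
}}

```text
clock: 24.0
tcp_pos: [0.5596, 0.0882, 0.0453]
orientation: [-2.357, -2.077, -0.001]
contact_force: [0.3, -0.6, -4.7]
grip_width: 0.0408
gripper_force: 51.5
```

Request:
{"method": "step_arm", "body": {
  "moves": [
    [0, 0, 0.4, 0, 0, 0, 36],
    [0, 0, 0.8, 0, 0, 0, 36],
    [0, 0, 1.1, 0, 0, 0, 36],
    [0, 0, 1.1, 0, 0, 0, 36]
  ]
}}

```text
clock: 24.4
tcp_pos: [0.5597, 0.0882, 0.0447]
orientation: [2.357, 2.077, 0.001]
contact_force: [-2.1, -1.1, 4.7]
grip_width: 0.0408
gripper_force: 52.1
```

The unit is on the floor with +4.7 N of contact. I'll release it and rise.

Request:
{"method": "step_arm", "body": {
  "moves": [
    [0, 0, 0, 0, 0, 0, 46],
    [0, 0, 0, 0, 0, 0, 60],
    [0, 0, 0, 0, 0, 0, 60],
    [0, 0, 0, 0, 0, 0, 60],
    [0, 0, -15, 0, 0, 0, 60],
    [0, 0, -50, 0, 0, 0, 60],
    [0, 0, -90, 0, 0, 0, 50],
    [0, 0, -110, 0, 0, 0, 50]
  ]
}}

```text
clock: 25.2
tcp_pos: [0.5611, 0.0889, 0.1585]
orientation: [2.355, 2.076, 0.008]
contact_force: [1.4, -0.1, 0.5]
grip_width: 0.0505
gripper_force: 0.0
```

```bash
python3 go.py .4754,.099,.155,2.65
```

```text
t 25.2 tcp [0.5611 0.0889 0.1585] psi 1.4451 tilt [0.0022 0.005 ] F [ 1.4 -0.1  0.5] w 0.05045776145524688 gf 0.0 j [ 0.11  0.42 -0.48  1.86  0.24  0.91 -0.61]
.4754,.099,.155,2.65 -> [ -0.8 -86.3   3.1] [ 5.7000e-03  1.1000e-03 -1.2049e+00]
```

Request:
{"method": "step_arm", "body": {
  "moves": [
    [0, -5, 0, 0, 0, -0.14, 50],
    [0, -20, 0, 0, 0, -0.28, 50],
    [0, -40, 0, 0, 0, -0.42, 50],
    [0, -60, 0, 0, 0, -0.56, 50],
    [0, -75, 0, 0, 0, -0.7, 50],
    [0, -86, 0, 0, 0, -0.84, 50],
    [-0.8, -86, 3, 0, 0, -0.98, 50],
    [-0.8, -86, 3, 0, 0, -1.12, 50]
  ]
}}

```text
clock: 26.0
tcp_pos: [0.4738, 0.098, 0.152]
orientation: [0.884, 3.013, -0.0]
contact_force: [-0.1, 0.3, -0.2]
grip_width: 0.05
gripper_force: 0.0
```

Request:
{"method": "step_arm", "body": {
  "moves": [
    [0, 0, 0, 0, 0, -0.085, 50],
    [0, 0, 10, 0, 0, -0.085, 50],
    [0, 0, 30, 0, 0, -0.085, 50],
    [0, 0, 50, 0, 0, -0.085, 50],
    [0, 0, 60, 0, 0, -0.085, 50],
    [0, 0, 60, 0, 0, -0.085, 50]
  ]
}}

```text
clock: 26.6
tcp_pos: [0.4731, 0.098, 0.09]
orientation: [-0.766, -3.045, 0.001]
contact_force: [-1.0, -0.1, 0.6]
grip_width: 0.0501
gripper_force: 0.0
```

```bash
python3 go.py .4754,.099,.038,2.65; python3 - <<'E'
from h import *
out=[]
for n in('top','side'):
    f=grab(n)
    R=cv2.Rodrigues(np.array(f['rvec'],float))[0];p=f['mtx']@(R@np.array([.52,.09,.06])+np.array(f['tvec']).ravel());u,v=(p[:2]/p[2]).astype(int)
    a=f['image'][v-60:v+60,u-80:u+80];out.append(cv2.resize(a[:,:,::-1],(400,300),interpolation=cv2.INTER_CUBIC))
cv2.imwrite('pics/g3.png',np.hstack(out))
E
```

```text
t 26.6 tcp [0.4731 0.098  0.09  ] psi 2.6488 tilt [ 0.0019 -0.0011] F [-1.  -0.1  0.6] w 0.05006206904496453 gf 0.0 j [ 0.25  0.46 -0.71  2.09  0.44  0.75  0.34]
.4754,.099,.038,2.65 -> [-1.6  2.  52. ] [-0.0011 -0.0019 -0.0012]
```

View pics/g3.png

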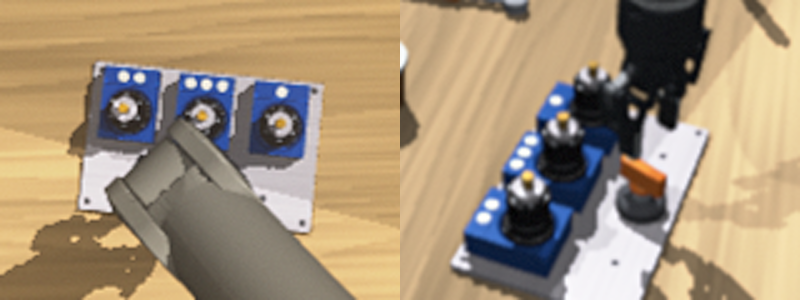

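All three units stand upright in their pockets, and the open gripper is above the knob at right in the side view. I'll go down onto the bar.

Request:
{"method": "step_arm", "body": {
  "moves": [
    [-1.6, 2, 15, -0.001, -0.002, -0.001, 50],
    [-1.6, 2, 32, -0.001, -0.002, -0.001, 50],
    [-1.6, 2, 45, -0.001, -0.002, -0.001, 50],
    [-1.6, 2, 52, -0.001, -0.002, -0.001, 50],
    [-1.6, 2, 52, -0.001, -0.002, -0.001, 50],
    [-1.6, 2, 52, -0.001, -0.002, -0.001, 50]
  ]
}}

```text
clock: 27.3
tcp_pos: [0.4768, 0.0994, 0.0395]
orientation: [0.762, 3.045, 0.002]
contact_force: [0.4, -0.3, -0.0]
grip_width: 0.0503
gripper_force: 0.0
```

```bash
python3 go.py .4754,.099,.038,2.65
```

```text
t 27.3 tcp [0.4768 0.0994 0.0395] psi 2.6508 tilt [-0.0025  0.0019] F [ 0.4 -0.3 -0. ] w 0.05030490547338395 gf 0.0 j [ 0.19  0.54 -0.64  2.11  0.54  0.65  0.26]
.4754,.099,.038,2.65 -> [ 1.  -1.1  1.5] [0.0019 0.0025 0.0008]
```

Request:
{"method": "step_arm", "body": {
  "moves": [
    [1, -1, 1, 0.002, 0.0025, 0.001, 40],
    [1, -1, 1, 0.002, 0.0025, 0.001, 22],
    [1, -1, 1, 0.002, 0.0025, 0.001, 10],
    [1, -1, 1, 0.002, 0.0025, 0.001, 10],
    [1, -1, 1, 0.002, 0.0025, 0.001, 10],
    [1, -1, 1, 0.002, 0.0025, 0.001, 10],
    [1, -1, 1, 0.002, 0.0025, 0.001, 10]
  ],
  "grip_force": 60
}}

```text
clock: 28.0
tcp_pos: [0.4765, 0.1007, 0.039]
orientation: [0.763, 3.046, 0.005]
contact_force: [1.1, 6.3, 2.6]
grip_width: 0.0128
gripper_force: 79.6
```

```bash
python3 go.py .4754,.099,.031,2.65; python3 -c "
from h import *;print(r.get_obs()['moment'])"
```

```text
t 28.0 tcp [0.4765 0.1007 0.039 ] psi 2.6509 tilt [-0.001   0.0032] F [1.1 6.3 2.6] w 0.012805678250810434 gf 79.57171440124512 j [ 0.19  0.54 -0.64  2.11  0.54  0.65  0.26]
.4754,.099,.031,2.65 -> [ 0.2 -2.   8. ] [0.0032 0.001  0.0009]
[ 1.06374907 -0.2902545  -0.02145169]
```

Request:
{"method": "step_arm", "body": {
  "moves": [
    [0, 1.5, 0, 0, 0, 0, 10],
    [0, 1.5, 2, 0, 0, 0, 10],
    [0, 1.5, 4, 0, 0, 0, 10],
    [0, 1.5, 6, 0, 0, 0, 10],
    [0, 1.5, 8, 0, 0, 0, 10],
    [0, 1.5, 9, 0, 0, 0, 10],
    [0, 1.5, 9, 0, 0, 0, 10]
  ],
  "grip_force": 80
}}

```text
clock: 28.7
tcp_pos: [0.4767, 0.1008, 0.0311]
orientation: [0.764, 3.046, -0.001]
contact_force: [-6.0, 2.0, 30.7]
grip_width: 0.0124
gripper_force: 104.8
```

```bash
python3 go.py .4754,.099,.031,2.65; python3 -c "
from h import *;print(r.get_obs()['moment'])"
```

```text
t 28.7 tcp [0.4767 0.1008 0.0311] psi 2.6502 tilt [-0.0019 -0.0004] F [-6.   2.  30.7] w 0.012431529635936455 gf 104.7915244102478 j [ 0.18  0.56 -0.63  2.11  0.55  0.64  0.24]
.4754,.099,.031,2.65 -> [ 0.3 -2.1  0.1] [-0.0004  0.0019  0.0002]
[0.06665818 1.45677422 0.01846371]
```

The knob went down 7.9 mm and bottomed at 31 N. I'll ease off slightly and turn it clockwise.

Request:
{"method": "step_arm", "body": {
  "moves": [
    [0, 0, -0.5, 0, 0, 0, 10],
    [0, 0, -0.5, 0, 0, 0.1, 10],
    [0, 0, -0.5, 0, 0, 0.2, 10],
    [0, 0, -0.5, 0, 0, 0.3, 10],
    [0, 0, -0.5, 0, 0, 0.4, 10],
    [0, 0, -0.5, 0, 0, 0.5, 10],
    [0, 0, -0.5, 0, 0, 0.6, 10]
  ]
}}

```text
clock: 29.4
tcp_pos: [0.4762, 0.0999, 0.0312]
orientation: [1.636, 2.68, -0.002]
contact_force: [-3.3, -2.2, 24.3]
grip_width: 0.0124
gripper_force: 117.4
```

```bash
python3 go.py .4767,.1008,.031,1.35; python3 -c "
from h import *;print(r.get_obs()['moment'])"
```

```text
t 29.4 tcp [0.4762 0.0999 0.0312] psi 2.0455 tilt [-0.0018 -0.0004] F [-3.3 -2.2 24.3] w 0.012439303366009399 gf 117.38345235586166 j [ 0.06  0.52 -0.48  2.12  0.43  0.6  -0.26]
.4767,.1008,.031,1.35 -> [0.6 0.9 0.2] [2.000e-04 1.900e-03 6.955e-01]
[-1.07530935  0.95306612 -0.01354234]
```

Request:
{"method": "step_arm", "body": {
  "moves": [
    [0, 0, 0, 0, 0, 0.12, 10],
    [0, 0, 0, 0, 0, 0.24, 10],
    [0, 0, 0, 0, 0, 0.36, 10],
    [0, 0, 0, 0, 0, 0.48, 10],
    [0, 0, 0, 0, 0, 0.58, 10],
    [0, 0, 0, 0, 0, 0.66, 10],
    [0, 0, 0, 0, 0, 0.71, 10],
    [0, 0, 0, 0, 0, 0.71, 10]
  ]
}}

```text
clock: 30.2
tcp_pos: [0.475, 0.0995, 0.0311]
orientation: [2.463, 1.949, -0.005]
contact_force: [-7.1, -1.0, 30.4]
grip_width: 0.0124
gripper_force: 108.1
```

```bash
python3 go.py .4767,.1008,.031,1.35; python3 -c "
from h import *;print(r.get_obs()['moment'])"
```

```text
t 30.2 tcp [0.475  0.0995 0.0311] psi 1.3391 tilt [-0.0031 -0.0011] F [-7.1 -1.  30.4] w 0.012434384995152212 gf 108.13702672719955 j [-0.08  0.49 -0.31  2.13  0.28  0.56 -0.83]
.4767,.1008,.031,1.35 -> [1.7 1.4 0.1] [-0.0011  0.0031 -0.0109]
[0.03468047 1.94050753 0.31104277]
```

It has reached the stop, with 0.31 Nm of moment. I'll let the knob rise while still holding it, then open and leave.

Request:
{"method": "step_arm", "body": {
  "moves": [
    [0, 0, -2, 0, 0, 0, 10],
    [0, 0, -4, 0, 0, 0, 10],
    [0, 0, -6, 0, 0, 0, 10],
    [0, 0, -8, 0, 0, 0, 10],
    [0, 0, -8.5, 0, 0, 0, 10],
    [0, 0, -8.5, 0, 0, 0, 10]
  ]
}}

```text
clock: 30.8
tcp_pos: [0.4749, 0.0995, 0.0378]
orientation: [-2.462, -1.95, 0.004]
contact_force: [-2.9, 0.4, 4.7]
grip_width: 0.0127
gripper_force: 101.2
```

Request:
{"method": "step_arm", "body": {
  "moves": [
    [0, 0, 0, 0, 0, 0, 25],
    [0, 0, 0, 0, 0, 0, 45],
    [0, 0, 0, 0, 0, 0, 50],
    [0, 0, 0, 0, 0, 0, 50],
    [0, 0, -15, 0, 0, 0, 50],
    [0, 0, -50, 0, 0, 0, 50],
    [0, 0, -95, 0, 0, 0, 50],
    [0, 0, -140, 0, 0, 0, 50]
  ]
}}

```text
clock: 31.6
tcp_pos: [0.4754, 0.1, 0.1793]
orientation: [-2.462, -1.95, 0.003]
contact_force: [0.5, -0.3, -0.3]
grip_width: 0.0497
gripper_force: 0.0
```

```bash
python3 go.py .40,-.35,.25,1.35
```

```text
t 31.6 tcp [0.4754 0.1    0.1793] psi 1.3398 tilt [-0.0007 -0.0018] F [ 0.5 -0.3 -0.3] w 0.04965130828005144 gf 0.0 j [ 0.01  0.26 -0.39  2.03  0.13  0.88 -0.69]
.40,-.35,.25,1.35 -> [-455.4   29.5  -70.5] [-0.0018  0.0006 -0.0102]
```

Next I'll move the arm aside to check the result.

Request:
{"method": "step_arm", "body": {
  "moves": [
    [-20, 2, -20, 0, 0, 0, 50],
    [-60, 5, -40, 0, 0, 0, 50],
    [-105, 8, -60, 0, 0, 0, 50],
    [-150, 10, -70, 0, 0, 0, 50],
    [-195, 13, -70, 0, 0, 0, 50],
    [-240, 16, -70, 0, 0, 0, 50],
    [-270, 18, -70, 0, 0, 0, 50],
    [-285, 19, -70, 0, 0, 0, 50]
  ]
}}

```text
clock: 32.4
tcp_pos: [0.428, -0.1849, 0.2481]
orientation: [2.467, 1.945, -0.002]
contact_force: [0.4, 0.9, 0.4]
grip_width: 0.0505
gripper_force: 0.0
```

Request:
{"method": "step_arm", "body": {
  "moves": [
    [-40, 3, 0, 0, 0, 0, 50],
    [-80, 5, 0, 0, 0, 0, 50],
    [-120, 7, 0, 0, 0, 0, 50],
    [-150, 9, 0, 0, 0, 0, 50],
    [-160, 9, 0, 0, 0, 0, 50],
    [-160, 9, 0, 0, 0, 0, 50],
    [-160, 9, 0, 0, 0, 0, 50]
  ]
}}

```text
clock: 33.1
tcp_pos: [0.4018, -0.3379, 0.248]
orientation: [-2.46, -1.952, 0.0]
contact_force: [-0.7, 0.9, -0.5]
grip_width: 0.05
gripper_force: 0.0
```

```bash
python3 go.py; python3 - <<'E'
from fit import *
out=[]
for n in('top','side'):
    f=grab(n);W=cloud(f)
    R=cv2.Rodrigues(np.array(f['rvec'],float))[0];p=f['mtx']@(R@np.array([.53,.09,.06])+np.array(f['tvec']).ravel());u,v=(p[:2]/p[2]).astype(int)
    a=f['image'][v-60:v+60,u-80:u+80];out.append(cv2.resize(a[:,:,::-1],(400,300),interpolation=cv2.INTER_CUBIC))
    if n=='top':
        P=planexy(f,.064);reg=np.hypot(P[...,0]-.4755,P[...,1]-.099)<.04
        m=(abs(W[...,2]-.064)<.006)&reg;print('knob',np.median(W[m][:,2]),[fit(bar,(.4755,.099,a0),P,m,reg) for a0 in(-1.79,-.5)])
    for c in((.548,-.001),(.571,.1775),(.5595,.088)):
        q=np.hypot(W[...,0]-c[0],W[...,1]-c[1])<.02;z=W[q][:,2];t=q&(W[...,2]>.093);print(n,c,'max z',np.nanmax(z).round(4),W[t].mean(0).round(4))
cv2.imwrite('pics/end.png',np.hstack(out))
E
```

```text
t 33.1 tcp [ 0.4018 -0.3379  0.248 ] psi 1.3412 tilt [ 0.0006 -0.0009] F [-0.7  0.9 -0.5] w 0.049958956066344144 gf 0.0 j [ 0.63  0.22 -0.05  1.89  0.01  1.04  0.34]
knob 0.06342944122802469 [(array([ 0.47557665,  0.09886273, -1.80287389]), np.float64(8.941887757203698), np.float64(80.0)), (array([ 0.47557661,  0.09886269, -1.80286702]), np.float64(8.941887766424756), np.float64(80.0))]
top (0.548, -0.001) max z 0.102 [ 0.5482 -0.0015  0.0996]
top (0.571, 0.1775) max z 0.1036 [0.5708 0.1757 0.0995]
top (0.5595, 0.088) max z 0.104 [0.5592 0.0878 0.0992]
side (0.548, -0.001) max z 0.102 [0.5503 0.0024 0.0985]
side (0.571, 0.1775) max z 0.102 [0.5725 0.1794 0.0989]
side (0.5595, 0.088) max z 0.1016 [0.561  0.0911 0.0984]
```

View pics/end.png

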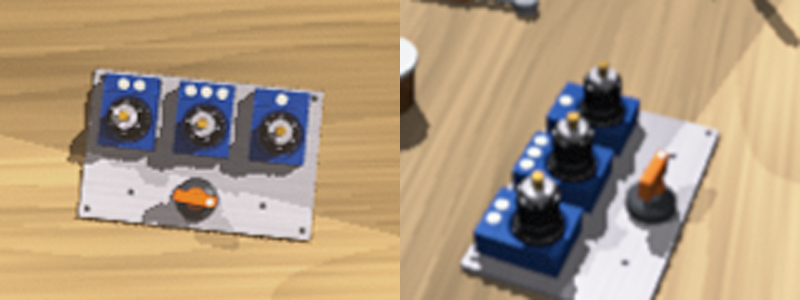

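The picture shows all three units upright in their pockets, with tops at about 0.100 m, so they are fully home. The knob bar has turned from -0.49 to -1.80 rad (1.31 rad, at its stop) and its top is back up at 0.064 m.

```bash
python3 -c "
from bench import r;print(r.hand_in())"
```

```text
the job is handed in; nothing more can be done
None
```

I loaded the three units in dot order, upright and fully home, then locked the knob at its clockwise stop and let it spring back up; the job was handed in at about 33 s, with no verdict returned.

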